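# Uncover the barrel block and seat it in the jig

### The arm

A 6-joint arm with a two-finger parallel gripper is mounted at the origin on the work surface. World frame = base frame: x ahead of the robot, y to its left, z up, the work surface at z = 0. Lengths are in m, angles in degrees, forces in N, time in s.
With the tool pointing down it reaches from about 0.4 to 0.825 m from the base axis. Payload 7 kg.
Tool frame: the origin (TCP) lies midway between the tips of the shut fingers; the grasp point (between the pads) lies 19 mm behind it; z points along the fingers, y is the line along which they close (so a half turn about z gives the same grasp; the last joint's range is limited). The gripper opens to 88 mm and grips with 3 to 60 N. Pads are 19 mm wide; open, the fingers measure 130 mm over their backs; the gripper's body (78 mm by 193 mm) begins 47 mm behind the grasp point.
Start: joints at [80.678, 20.546, 0.682, 0, -70.136, -16.507], TCP at [0.294, 0.608, 0.227] pointing down, gripper open.
Joint ranges: [-176.03, 176.03], [-82.01, 121.73], [-58.28, 71.71], [-173.87, 95.51], [-174.79, -0.11], [-173.66, 173.66]. Speed limits (degrees/s): [136.94, 136.94, 172.46, 180, 180, 180].

### API

Orientations are given as [roll, pitch, yaw] about the fixed x, y, z axes, in that order (R = Rz(yaw) Ry(pitch) Rx(roll)).
In Python, from plant import r gives the robot as it stands. The module is installed in compiled form; this text tells all that it offers.
- The arm moves only by the tool play_rows, never from a script. Its argument "rows" is a list of rows, each an object with "slide": the shift along the tool's x, y, z as a fraction of full scale, a list of three; "delta_rot": the turn, a rotation vector about the tool's x, y, z as a fraction of full scale, a list of three; "fingers": the opening, from -1 (shut) to 1 (fully open). In form: [{"slide": [x, y, z], "delta_rot": [rx, ry, rz], "fingers": fingers}, ...]. A call has 1 to 8 rows; each row shifts and turns the commanded pose from where the row before left it, along the tool's axes as they then stand; what a row does not reach is not made up. Full scale, the value 1, is 0.15 m for a shift and 0.08 rad for a turn. A row lasts 1/8 s, in which the tool goes at most 62.5 mm and 10.7 degrees, less where a joint would pass 70% of its speed; a pose out of reach is approached as far as the arm can. A call with a number of a shift or a turn outside -1 to 1 is refused whole. A call with a gripper value outside its range is refused whole. The fingers move at their own pace and stop on an object; "squeeze" is the grip in N (left out, the last holds). Time passes only in rows, so rows that do not move let the fingers close. It gives the time, the measured TCP pose, the force, the opening and the grip force at its end, in the units of the state.
- r.get_state(): the state, without advancing time (a new reading comes with each control period).
- r.capture(name): name is "scene" or "side" or "wrist"; returns a dict with "image" (400x640x3 uint8, blue, green, red), "fx", "fy", "cx", "cy" (pixels), "R" (3x3) and "t" (3): a world point X has camera coordinates R X + t; the wrist camera has in their place "T_tool_cam" (4x4, takes a point from camera to tool coordinates, whose origin is the TCP and whose axes are the flange's). Camera axes: x right, y down, z forward; pixel columns grow to the right and rows downward; lengths in m; the calibration is good to about 2 mm. A picture is of the moment at which its call begins: read the wrist's pose just before it. There is no depth.
- r.close_job(): hands the job in; it is judged then, once.
The state is a dict: "time_s": time; "joints": joint angles; "qd": joint speeds; "joint_torque": joint torques, N m; "tcp_pos": TCP position; "eef_rot": TCP orientation; "contact_force": force on the tool from outside, world axes, zero at the start; "moment": the same for the moment, N m; "gripper_width": finger opening in m; "gripper_force": force on a finger pad.
Only numpy, scipy, OpenCV 4.12 (cv2) and the standard library are available. Lean on these libraries where they do the work, as an engineer would, in place of code of your own. Each camera call takes 0.05 s, during which the arm holds its last target. There are 200 camera calls.

### The job

Lift the loose brass cover off the wooden stand and set it down right way up on the bare counter. Take out the aluminium barrel block that stands on edge underneath, lay it flat on the counter with its two channels upward and let go of it, then take it again across its width and seat it, channels up, fully down and square in the pocket of the steel jig. Leave the cover standing on the counter, and the micrometer, scribe and shellac stick where they lie.

Things in the scene. Friction and masses are not known exactly. Their poses are not given: they have to be found in the camera images.
- stand: Low wooden stand, fixed to the counter. Foot plate 80 (its x) x 150 (y) x 8 mm thick; on it four rails 7 mm thick, 12 mm high (tops 20 mm above the counter) frame a slot 26 mm wide (x), 104 mm long (y), its floor 8 mm above the counter. Origin: centre of its underside; z up.
- cover: Loose brass cover, a box without a bottom: outside 60 (its x) x 136 (y) x 58 mm high, walls and top 4 mm, about 0.2 kg. At the start it stands over rails and block on the stand's foot plate, axes along the stand's, rim 8 mm above the counter; nothing holds it, it lifts straight off. A dark wooden bar handle is on top. Origin: centre of its lower rim plane; z up.
- cover_handle (a point): Centre of the cover's bar handle, 14 mm wide (cover x), 56 mm long (cover y), 30 mm high, on the middle of the cover's top; this point is 73 mm above the cover's lower rim.
- block: Loose aluminium block 100 (its x) x 48 (y) x 22 mm thick (z), about 0.22 kg, origin at its centre. It starts under the cover, on its long edge in the stand's slot (2 mm play each side): its x along the stand's y, its y up, its channelled +z face to the stand's +x; top edge 56 mm above the counter, 36 above the rails. Stood on edge on the counter it stays up; pushed near its top it topples.
- block_face (a point): Centre of the block's channelled +z face, 11 mm from its centre. Two square channels 16 mm wide, 8 mm deep cross this face along y, edge to edge, at x = +30 and -30 mm; the middle 44 mm has full thickness; the other broad face is plain. Lying flat with its channels up, the block's origin is 11 mm and this point 22 mm above what it lies on.
- jig: Steel jig fixed to the counter: plate 150 (its x) x 100 (its y) x 10 mm thick, on it a rectangular pocket 103 (x) x 51 mm (y) framed by steel walls 10 mm thick and 12 mm high (tops 22 mm above the counter). The walls along the two long sides have a gap 50 mm long in the middle for the fingers. Origin: centre of its underside, on the counter; z up.
- pocket (a point): Centre of the pocket's floor, 10 mm above the counter; axes as the jig. The block seated with its x along the jig's x (either way round) has its origin 11 mm above this point.
- micrometer: Steel micrometer lying on the counter, about 150 mm long (its y), 45 mm wide, 21 mm high; bystander. Origin on the counter near its middle.
- scribe: Steel scribe, 150 mm long (its y), 8 mm thick, lying on the counter; bystander. Origin on the counter under its middle.
- shellac: Amber shellac stick, 14 x 120 (its y) x 12 mm, lying on the counter; bystander. Origin: centre of its underside.
There are look-alikes about, which are no part of the job. What is meant by the cover is not green, and is the larger of those in its own colour. Leave any red look-alike of the jig alone.

How it is judged (in metres and radians):
On the way, in this order (a step that is already met when the one before it is completed fails the run):
1. the cover stands right way up on the counter, let go (height (world z) of cover below 0.004 m and angle between cover's own z axis and vertical below 0.06 rad and contact force between the fingers and cover below 0.2 N and linear speed of cover below 0.02 m/s), for 0.2 s.
2. the block lies flat on the counter, channels up, let go (contact force between the fingers and block below 0.2 N and linear speed of block below 0.02 m/s and angle between block's own z axis and vertical below 0.06 rad and height (world z) of block below 0.014 m), for 0.2 s.
At the end, for the whole second after the job is handed in: Block let go, at rest in the pocket, channels up: centre within 3 mm of the pocket centre in plan, 9 to 12.5 mm above its floor, within 0.025 rad of the jig, tilt under 0.06 rad. Cover let go, at rest on the bare counter, right way up: rim within 4 mm of it, tilt under 0.06 rad (all of step 1 and contact force between the fingers and block below 0.2 N and linear speed of block below 0.02 m/s and angle between block's own z axis and vertical below 0.06 rad and angle between the x axis of block and the x axis of jig, either way round below 0.025 rad and horizontal distance between block and pocket below 0.003 m and z of block in the frame of pocket between 0.009 and 0.0125 m); the robot touches nothing.
It fails at once if the micrometer is moved more than 30 mm (distance of micrometer from where it was at the start of the episode above 0.03 m).
It fails at once if the scribe is moved more than 30 mm (distance of scribe from where it was at the start of the episode above 0.03 m).
It fails at once if the shellac stick is moved more than 30 mm (distance of shellac from where it was at the start of the episode above 0.03 m).
It also fails if it takes over 56 s, if anything falls off the work surface, if the arm or the gripper's body presses on something with over 40 N, if the wrist force passes 120 N, or if a joint passes its speed limit or range.

## Working session

There is one attempt and no reset: what is moved stays moved. The work goes in short steps, Python scripts to look and compute and a tool call to move; the robot and the scene stay as the last step left them, time stands still between calls to the robot, and variables do not carry over. Pictures are saved under pics/ and viewed, at most 10 in all, crops included, and the job is handed in when it is done.

Besides the shell and the picture viewer there is one more tool, called after "Emit:" as name([rows], argument=value, ...), one row to a line, values as JSON. play_rows: Moves the arm, as the interface text tells. Shift numbers are shares of 0.15 m and turn numbers shares of 0.08 rad, none past 1 either way. Its arguments: {"type":"object","properties":{"rows":{"type":"array"},"squeeze":{"type":"number"}},"required":["rows"]}

```bash
mkdir -p pics; cat > h.py <<'E'
import numpy as np, cv2
from plant import r
from scipy.spatial.transform import Rotation as Ro
def cap(n,f=None):
    s=r.get_state(); c=r.capture(n)
    if f: cv2.imwrite('pics/'+f,c['image'])
    if n=='wrist':
        T=np.eye(4);T[:3,:3]=Ro.from_euler('xyz',s['eef_rot'],degrees=True).as_matrix();T[:3,3]=s['tcp_pos']
        M=np.linalg.inv(T@np.array(c['T_tool_cam'])); c['R']=M[:3,:3];c['t']=M[:3,3]
    c['R']=np.array(c['R']);c['t']=np.array(c['t']).ravel()
    np.savez('last_%s.npz'%n,**{k:c[k] for k in('image','fx','fy','cx','cy','R','t')})
    return c
def ld(n): return np.load('last_%s.npz'%n)
def w(c,u,v,z):
    d=c['R'].T@np.array([(u-c['cx'])/c['fx'],(v-c['cy'])/c['fy'],1.]); o=-c['R'].T@c['t']
    return o+d*(z-o[2])/d[2]
def px(c,X):
    p=c['R']@np.array(X)+c['t']; return c['fx']*p[0]/p[2]+c['cx'],c['fy']*p[1]/p[2]+c['cy']
E
python3 - <<'E'
from h import *
a=cap('scene','s0.png');cap('side','d0.png');cap('wrist','w0.png')
s=r.get_state();print(s)
for n in('scene','side','wrist'):
    c=ld(n);print(n,-c['R'].T@c['t'],c['R'][2],c['fx'])
E
```

```text
{'time_s': 0.15, 'joints': array([ 8.06781996e+01,  2.05826653e+01,  6.45015873e-01, -1.39667261e-02,
       -7.01344223e+01, -1.65085757e+01]), 'qd': array([-0.07510363, -0.23970984,  0.07526528,  0.03850588,  0.02232746,
        0.10374285]), 'joint_torque': array([-1.43678873e-03, -5.83275282e+01,  2.93291223e+01,  7.00125352e+00,
        8.79210653e-03, -1.05050526e-04]), 'tcp_pos': array([0.29395302, 0.60722448, 0.22582642]), 'eef_rot': array([ 1.79927168e+02, -7.89158048e-03, -2.58351253e+01]), 'contact_force': array([-0.90432163,  0.342496  ,  0.95875871]), 'moment': array([-0.0162865 , -0.03280719, -0.02637755]), 'gripper_force': 0.0, 'gripper_width': 0.08795267148624887}
scene [1.1628568  0.28540881 0.73537443] [-0.6520211  -0.33485052 -0.68025262] 409.7907825455589
side [ 0.40236146 -1.02463862  0.61056141] [ 0.13154068  0.86859736 -0.47774017] 385.7245727524034
wrist [0.35745672 0.5757942  0.38484556] [-0.23858397  0.11426376 -0.96437621] 290.882864223562
```

View pics/s0.png

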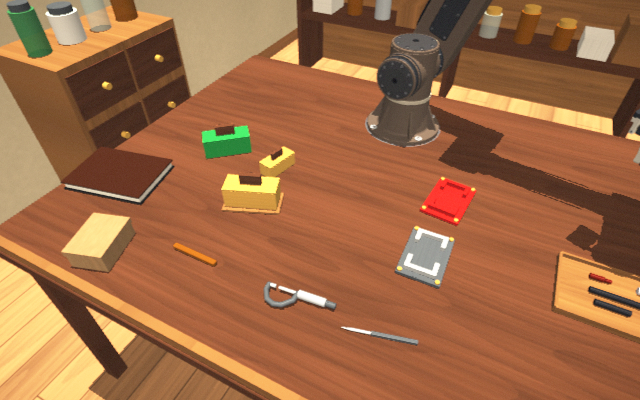

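View pics/d0.png

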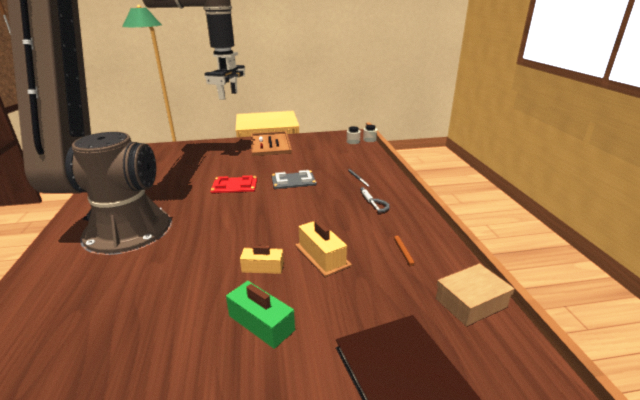

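The scene view shows the brass cover on its stand at about (251,190) with its handle at (250,181). The steel jig is at (426,256), the micrometer (300,296), scribe (380,336) and shellac (195,254). The small yellow, green and red look-alikes are clear of these. The side view has the cover at (322,246) and the jig at (294,179). I'll zoom in for corners.

```bash
python3 - <<'E'
from h import *
a=ld('scene');b=ld('side')
print('handle',w(a,250,181,.081),w(b,322,231,.081)); print('jig',w(a,426,256,.01),w(b,294,179,.01))
print('mic',w(a,300,296,.01),'scr',w(a,380,336,.004),'shel',w(a,195,254,.006),'ylow',w(a,277,162,.02),'green',w(a,227,142,.03),'red',w(a,449,200,.01),'box',w(a,100,240,.05))
cr=lambda c,x,y:cv2.resize(c['image'][y:y+75,x:x+100],None,fx=4,fy=4,interpolation=cv2.INTER_CUBIC)
m=np.vstack([np.hstack([cr(a,205,155),cr(a,380,218)]),np.hstack([cr(b,275,205),cr(b,245,145)])])
cv2.imwrite('pics/m0.png',m)
E
```

```text
handle [ 0.54583281 -0.22083275  0.081     ] [ 0.53569606 -0.23713568  0.081     ]
jig [0.51909745 0.23047559 0.01      ] [0.51264908 0.2168263  0.01      ]
mic [0.74273531 0.02687733 0.01      ] scr [0.74889328 0.20695309 0.004     ] shel [ 0.75030912 -0.24485707  0.006     ] ylow [ 0.38271932 -0.24662085  0.02      ] green [ 0.37708525 -0.42428434  0.03      ] red [0.30831203 0.23084613 0.01      ] box [ 0.83953908 -0.42870741  0.05      ]
```

View pics/m0.png

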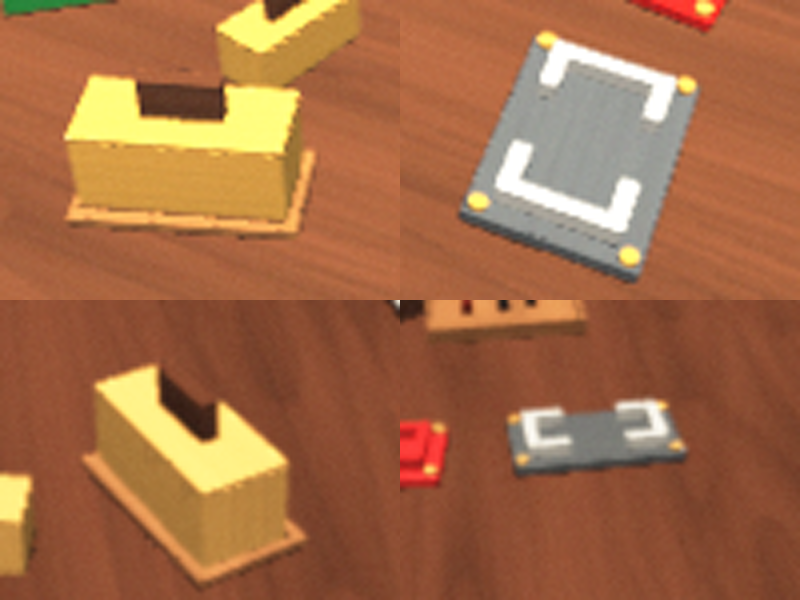

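The montage shows the cover's top corners and the jig plate's corners in both views. I'll fit poses from these.

```bash
python3 - <<'E'
from h import *
a=ld('scene');b=ld('side')
f=lambda c,P,ox,oy,z:np.array([w(c,ox+x/4,oy+y/4,z)[:2] for x,y in P])
def rep(n,Q,):
    (cx,cy),sz,an=cv2.minAreaRect((Q*1000).astype(np.float32)); print(n,Q.mean(0).round(4),(cx,cy),sz,an, [np.degrees(np.arctan2(*(Q[(i+1)%4]-Q[i])[::-1])).round(1) for i in range(4)],np.linalg.norm(Q-np.roll(Q,-1,0),axis=1).round(3))
rep('cov sc',f(a,[(90,76),(300,92),(288,155),(66,138)],205,155,.066))
rep('cov sd',f(b,[(96,85),(160,65),(288,160),(205,192)],275,205,.066))
rep('jig sc',f(a,[(134,35),(295,88),(236,270),(62,212)],380,218,.01))
rep('jig sd',f(b,[(110,115),(262,102),(286,153),(118,167)],245,145,.01))
E
```

```text
cov sc [ 0.5387 -0.2235] (538.4144897460938, -223.16375732421875) (61.059417724609375, 141.87277221679688) 20.403409957885742 [np.float64(110.1), np.float64(24.0), np.float64(-69.6), np.float64(-157.7)] [0.138 0.061 0.14  0.061]
cov sd [ 0.5338 -0.2352] (535.23486328125, -234.19528198242188) (59.202796936035156, 134.7964324951172) 22.231040954589844 [np.float64(20.3), np.float64(-63.8), np.float64(-157.8), np.float64(111.2)] [0.048 0.134 0.059 0.135]
jig sc [0.5154 0.2283] (515.3281860351562, 228.87008666992188) (147.7228546142578, 97.6300048828125) 2.0560944080352783 [np.float64(90.7), np.float64(1.1), np.float64(-86.8), np.float64(-177.9)] [0.098 0.144 0.095 0.148]
jig sd [0.5117 0.2226] (512.8858032226562, 222.6587677001953) (146.43560791015625, 109.74427795410156) 0.21580316126346588 [np.float64(0.7), np.float64(-87.4), np.float64(179.8), np.float64(90.2)] [0.142 0.11  0.146 0.107]
```

```bash
cat >> h.py <<'E'
def plan(pos,yaw=None,n=None,nd=2):
    s=r.get_state();p=np.array(s['tcp_pos']);R=Ro.from_euler('xyz',s['eef_rot'],degrees=True)
    y=s['eef_rot'][2]; G=Ro.from_euler('xyz',[180,0,y if yaw is None else yaw],degrees=True)
    rv=(R.inv()*G).as_rotvec(); D=np.array(pos)-p
    n=n or max(1,int(np.ceil(max(np.linalg.norm(D)/.06,np.abs(rv).max()/.08))))
    q=p.copy();Q=R
    for i in range(n):
        sl=np.round(Q.inv().apply((p+D*(i+1)/n)-q)/.15,nd); dr=np.round((Q.inv()*G).as_rotvec()/(n-i)/.08,2)
        q=q+Q.apply(sl*.15); Q=Q*Ro.from_rotvec(dr*.08); print(sl.tolist(),dr.tolist())
    print('end',q.round(4),Q.as_euler('xyz',degrees=True).round(2))
E
python3 -c "
from h import *
plan([.537,-.226,.2],-69.5,16)"
```

```text
[0.24, 0.27, 0.01] [0.0, -0.0, 0.6]
[0.26, 0.25, 0.01] [0.0, -0.0, 0.6]
[0.26, 0.25, 0.01] [0.0, -0.0, 0.59]
[0.28, 0.23, 0.01] [0.0, -0.0, 0.6]
[0.29, 0.22, 0.02] [0.0, -0.0, 0.59]
[0.3, 0.2, 0.01] [0.0, -0.0, 0.6]
[0.31, 0.19, 0.01] [0.0, -0.0, 0.59]
[0.32, 0.17, 0.01] [0.0, -0.0, 0.6]
[0.32, 0.16, 0.01] [0.0, -0.0, 0.59]
[0.33, 0.15, 0.01] [0.0, -0.0, 0.6]
[0.34, 0.12, 0.01] [0.0, -0.0, 0.59]
[0.35, 0.11, 0.01] [0.0, -0.0, 0.6]
[0.34, 0.1, 0.01] [0.0, -0.0, 0.59]
[0.36, 0.08, 0.02] [0.0, -0.0, 0.6]
[0.35, 0.06, 0.01] [0.01, -0.01, 0.59]
[0.36, 0.04, 0.01] [0.0, -0.0, 0.6]
end [ 0.5368 -0.2256  0.1997] [ 1.800e+02 -1.000e-02 -6.952e+01]
```

Emit:
play_rows([
  {"slide": [0.24,0.27,0.01],"delta_rot": [0,0,0.6],"fingers": 1},
  {"slide": [0.26,0.25,0.01],"delta_rot": [0,0,0.6],"fingers": 1},
  {"slide": [0.26,0.25,0.01],"delta_rot": [0,0,0.59],"fingers": 1},
  {"slide": [0.28,0.23,0.01],"delta_rot": [0,0,0.6],"fingers": 1},
  {"slide": [0.29,0.22,0.02],"delta_rot": [0,0,0.59],"fingers": 1},
  {"slide": [0.3,0.2,0.01],"delta_rot": [0,0,0.6],"fingers": 1},
  {"slide": [0.31,0.19,0.01],"delta_rot": [0,0,0.59],"fingers": 1},
  {"slide": [0.32,0.17,0.01],"delta_rot": [0,0,0.6],"fingers": 1},
])

```text
time_s: 1.15
tcp_pos: [0.4165, 0.1891, 0.2131]
eef_rot: [-180.0, 0.0, -47.8]
contact_force: [0.6, 0.9, -0.2]
gripper_width: 0.0877
gripper_force: 0.0
```

Emit:
play_rows([
  {"slide": [0.32,0.16,0.01],"delta_rot": [0,0,0.59],"fingers": 1},
  {"slide": [0.33,0.15,0.01],"delta_rot": [0,0,0.6],"fingers": 1},
  {"slide": [0.34,0.12,0.01],"delta_rot": [0,0,0.59],"fingers": 1},
  {"slide": [0.35,0.11,0.01],"delta_rot": [0,0,0.6],"fingers": 1},
  {"slide": [0.34,0.1,0.01],"delta_rot": [0,0,0.59],"fingers": 1},
  {"slide": [0.36,0.08,0.02],"delta_rot": [0,0,0.6],"fingers": 1},
  {"slide": [0.35,0.06,0.01],"delta_rot": [0,0,0.59],"fingers": 1},
  {"slide": [0.36,0.04,0.01],"delta_rot": [0,0,0.6],"fingers": 1},
])

```text
time_s: 2.15
tcp_pos: [0.5372, -0.227, 0.1994]
eef_rot: [180.0, 0.0, -69.6]
contact_force: [0.6, 0.3, -0.0]
gripper_width: 0.0876
gripper_force: 0.0
```

Emit:
play_rows([
  {"slide": [0,0,0],"delta_rot": [0,0,0],"fingers": 1},
  {"slide": [0,0,0],"delta_rot": [0,0,0],"fingers": 1},
])

```text
time_s: 2.4
tcp_pos: [0.5366, -0.2253, 0.199]
eef_rot: [179.9, 0.0, -69.6]
contact_force: [0.9, 0.7, -0.6]
gripper_width: 0.0874
gripper_force: 0.0
```

```bash
python3 - <<'E'
from h import *
c=cap('wrist','w1.png');s=r.get_state();print(s['tcp_pos'],s['eef_rot'],s['contact_force'],s['joints'])
# brass mask / handle
hsv=cv2.cvtColor(c['image'],cv2.COLOR_BGR2HSV)
E
```

```text
[ 0.53666008 -0.22475631  0.19933907] [ 1.79976368e+02  2.56542617e-02 -6.94951070e+01] [ 0.50525103  0.16620412 -0.28181867] [-3.48602760e+00  1.29732071e+01 -1.36318868e+01 -1.54626611e-02
 -6.34269285e+01  2.39978468e+01]
```

View pics/w1.png

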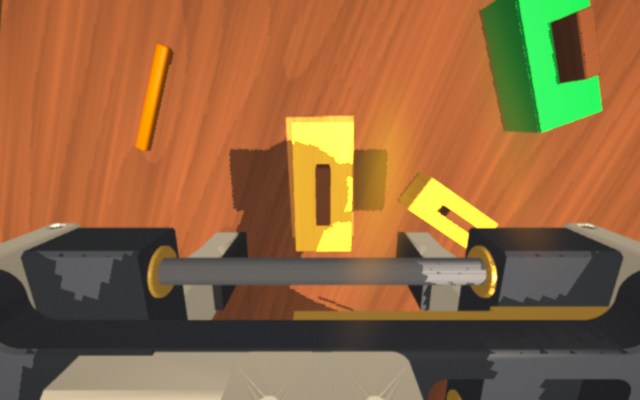

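The wrist view shows the cover under the gripper. Its top corners are near (293,117),(353,117),(351,250),(297,251) and the handle top spans (316-330,165-225).

```bash
python3 - <<'E'
from h import *
c=ld('wrist')
P=np.array([w(c,u,v,.066)[:2] for u,v in[(297,118),(353,117),(351,250),(297,251)]]);print(P.round(4),P.mean(0))
d=P[2:].mean(0)-P[:2].mean(0);print(np.degrees(np.arctan2(d[1],d[0])),np.linalg.norm(d))
H=np.array([w(c,u,v,.096)[:2] for u,v in[(316,165),(330,165),(316,226),(330,226)]]);print(H.round(4),H.mean(0))
print([np.round(px(c,[.537,-.226,z]),1) for z in(.066,.096)])
# handle mask refine
img=c['image'];g=img[...,1].astype(int)
m=((g<75)).astype(np.uint8);sub=m[140:240,300:345];n,l,st,ce=cv2.connectedComponentsWithStats(sub);print(st,ce)
E
```

```text
[[ 0.584  -0.2873]
 [ 0.5337 -0.307 ]
 [ 0.4833 -0.1769]
 [ 0.5382 -0.1552]] [ 0.53482309 -0.23161263]
110.1458979554468 0.1396071372387355
[[ 0.5522 -0.2552]
 [ 0.5403 -0.2597]
 [ 0.5321 -0.2003]
 [ 0.5195 -0.205 ]] [ 0.53602252 -0.23003479]
[array([320.6, 192.4]), array([320.5, 199.9])]
[[   0    0   45  100 3754]
 [  16   25   14   60  746]] [[21.88332445 48.66142781]
 [22.58713137 53.71983914]]
```

```bash
python3 -c "
from h import *
plan([.536,-.230,.070],-69.8,4,3)"
```

```text
[0.008, 0.004, 0.216] [0.0, 0.0, 0.02]
[0.008, 0.004, 0.215] [0.0, 0.0, 0.02]
[0.008, 0.004, 0.216] [0.0, 0.0, 0.01]
[0.008, 0.004, 0.215] [0.01, 0.01, 0.02]
end [ 0.536  -0.2301  0.07  ] [-1.7998e+02 -2.0000e-02 -6.9820e+01]
```

Emit:
play_rows([
  {"slide": [0.016,0.008,0.32],"delta_rot": [0,0,0.04],"fingers": 1},
  {"slide": [0.016,0.008,0.32],"delta_rot": [0,0,0.03],"fingers": 1},
  {"slide": [0,0,0.22],"delta_rot": [0,0,0],"fingers": 0},
  {"slide": [0,0,0],"delta_rot": [0,0,0],"fingers": -1},
  {"slide": [0,0,0],"delta_rot": [0,0,0],"fingers": -1},
  {"slide": [0,0,0],"delta_rot": [0,0,0],"fingers": -1},
  {"slide": [0,0,0],"delta_rot": [0,0,0],"fingers": -1},
], squeeze=30)

```text
time_s: 3.32
tcp_pos: [0.5372, -0.2305, 0.0719]
eef_rot: [-179.9, -0.1, -69.8]
contact_force: [-0.7, -0.8, -0.1]
gripper_width: 0.043
gripper_force: 0.0
```

Emit:
play_rows([
  {"slide": [0,0,0],"delta_rot": [0,0,0],"fingers": -1},
  {"slide": [0,0,0],"delta_rot": [0,0,0],"fingers": -1},
  {"slide": [0,0,0],"delta_rot": [0,0,0],"fingers": -1},
  {"slide": [0,0,0],"delta_rot": [0,0,0],"fingers": -1},
  {"slide": [0,0,0],"delta_rot": [0,0,0],"fingers": -1},
])

```text
time_s: 3.95
tcp_pos: [0.5365, -0.2306, 0.0704]
eef_rot: [180.0, 0.0, -69.8]
contact_force: [0.4, 0.1, -0.6]
gripper_width: 0.0135
gripper_force: 30.0
```

Emit:
play_rows([
  {"slide": [0,0,-0.1],"delta_rot": [0,0,0],"fingers": -1},
  {"slide": [0,0,-0.25],"delta_rot": [0,0,0],"fingers": -1},
  {"slide": [0,0,-0.25],"delta_rot": [0,0,0],"fingers": -1},
  {"slide": [0,0,0],"delta_rot": [0,0,0],"fingers": -1},
  {"slide": [0,0,0],"delta_rot": [0,0,0],"fingers": -1},
])

```text
time_s: 4.58
tcp_pos: [0.536, -0.2303, 0.1607]
eef_rot: [-180.0, 0.0, -69.8]
contact_force: [-0.5, -0.6, -2.4]
gripper_width: 0.0136
gripper_force: 30.0
```

```bash
python3 -c "
from h import *
s=r.get_state();print(s['contact_force'],s['gripper_width'],s['tcp_pos'],s['eef_rot'])
plan([.435,-.05,.152],-69.8,4)"
```

```text
[-0.46996598 -0.5893504  -2.44682274] 0.013618835441274492 [ 0.53599924 -0.23034714  0.16067205] [-1.79988855e+02  2.44991159e-02 -6.98487558e+01]
[-0.34, 0.05, 0.01] [-0.0, 0.0, -0.0]
[-0.34, 0.06, 0.02] [-0.0, 0.0, -0.0]
[-0.34, 0.05, 0.01] [-0.0, 0.0, -0.01]
[-0.34, 0.06, 0.02] [-0.0, 0.01, -0.0]
end [ 0.4347 -0.0502  0.1518] [-1.7999e+02 -2.0000e-02 -6.9800e+01]
```

Emit:
play_rows([
  {"slide": [-0.14,0.02,0],"delta_rot": [0,0,0],"fingers": -1},
  {"slide": [-0.3,0.05,0],"delta_rot": [0,0,0],"fingers": -1},
  {"slide": [-0.34,0.06,0],"delta_rot": [0,0,0],"fingers": -1},
  {"slide": [-0.34,0.06,0],"delta_rot": [0,0,0],"fingers": -1},
  {"slide": [-0.24,0.03,0.1],"delta_rot": [0,0,0],"fingers": -1},
  {"slide": [0,0,0.3],"delta_rot": [0,0,0],"fingers": -1},
  {"slide": [0,0,0.16],"delta_rot": [0,0,0],"fingers": -1},
  {"slide": [0,0,0],"delta_rot": [0,0,0],"fingers": -1},
])

```text
time_s: 5.58
tcp_pos: [0.4326, -0.0506, 0.0747]
eef_rot: [179.7, 0.0, -69.8]
contact_force: [-0.3, 0.0, -2.4]
gripper_width: 0.0139
gripper_force: 30.0
```

Emit:
play_rows([
  {"slide": [0,0,0.05],"delta_rot": [0,0,0],"fingers": -1},
  {"slide": [0,0,0.03],"delta_rot": [0,0,0],"fingers": -1},
  {"slide": [0,0,0],"delta_rot": [0,0,0],"fingers": -1},
])

```text
time_s: 5.95
tcp_pos: [0.4352, -0.0505, 0.0647]
eef_rot: [-180.0, 0.0, -69.9]
contact_force: [0.0, 0.4, -1.8]
gripper_width: 0.0135
gripper_force: 30.0
```

Emit:
play_rows([
  {"slide": [0,0,0.012],"delta_rot": [0,0,0],"fingers": -1},
  {"slide": [0,0,0.006],"delta_rot": [0,0,0],"fingers": -1},
  {"slide": [0,0,0],"delta_rot": [0,0,0],"fingers": -1},
])

```text
time_s: 6.32
tcp_pos: [0.4355, -0.0504, 0.0623]
eef_rot: [-180.0, -0.0, -69.8]
contact_force: [-0.7, 0.5, 4.0]
gripper_width: 0.0135
gripper_force: 30.0
```

Emit:
play_rows([
  {"slide": [0,0,0],"delta_rot": [0,0,0],"fingers": 1},
  {"slide": [0,0,0],"delta_rot": [0,0,0],"fingers": 1},
  {"slide": [0,0,0],"delta_rot": [0,0,0],"fingers": 1},
  {"slide": [0,0,0],"delta_rot": [0,0,0],"fingers": 1},
  {"slide": [0,0,-0.2],"delta_rot": [0,0,0],"fingers": 1},
  {"slide": [0,0,-0.35],"delta_rot": [0,0,0],"fingers": 1},
  {"slide": [0.05,0,-0.3],"delta_rot": [0,0,0],"fingers": 1},
  {"slide": [0.25,-0.05,0],"delta_rot": [0,0,0],"fingers": 1},
])

```text
time_s: 7.32
tcp_pos: [0.46, -0.0895, 0.1938]
eef_rot: [-179.5, -0.1, -69.7]
contact_force: [1.6, 0.5, 0.1]
gripper_width: 0.0856
gripper_force: 0.0
```

Emit:
play_rows([
  {"slide": [0.35,-0.06,0],"delta_rot": [0,0,0],"fingers": 1},
  {"slide": [0.35,-0.06,0],"delta_rot": [0,0,0],"fingers": 1},
  {"slide": [0.36,-0.05,0],"delta_rot": [0,0,0],"fingers": 1},
  {"slide": [0,0,0],"delta_rot": [0,0,0],"fingers": 1},
  {"slide": [0,0,0],"delta_rot": [0,0,0],"fingers": 1},
])

```text
time_s: 7.95
tcp_pos: [0.5359, -0.2307, 0.1887]
eef_rot: [179.9, 0.0, -69.9]
contact_force: [-0.9, 0.3, 0.6]
gripper_width: 0.0879
gripper_force: 0.0
```

```bash
python3 - <<'E'
from h import *
c=cap('wrist');b=cap('side');a=cap('scene');s=r.get_state();print(s['tcp_pos'],s['eef_rot'])
cr=lambda c,x,y,ww,hh,k:cv2.resize(c['image'][y:y+hh,x:x+ww],None,fx=k,fy=k,interpolation=cv2.INTER_CUBIC)
m=np.vstack([np.hstack([cr(c,220,100,200,150,2),cr(a,205,150,100,75,4)]),np.hstack([cr(b,275,205,100,75,4),cr(b,180,170,200,150,2)])])
cv2.imwrite('pics/m1.png',m)
E
```

```text
[ 0.53617266 -0.22968566  0.18966158] [-1.79980366e+02 -2.80253445e-03 -6.97694166e+01]
```

View pics/m1.png

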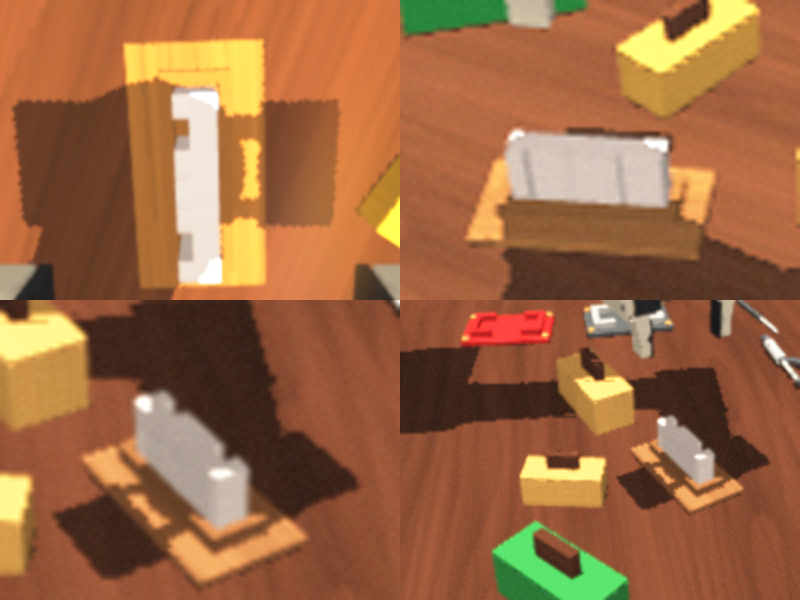

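The stand is clear and the block stands on edge with its channels toward the stand's +x, which is world +x (left in the wrist view) and tool -y. The cover stands upright on the counter. The block's top edge in the wrist view runs from (306-329,145) to (309-331,242).

```bash
python3 - <<'E'
from h import *
c=ld('wrist')
P=np.array([w(c,220+x/2,100+y/2,.056)[:2] for x,y in[(172,90),(218,92),(222,284),(178,284)]]);print(P.round(4),P.mean(0))
d=P[:2].mean(0)-P[2:].mean(0);print(np.degrees(np.arctan2(d[1],d[0])),np.linalg.norm(d))
plan([P.mean(0)[0],P.mean(0)[1],.026],-69.8,4,3)
E
```

```text
[[ 0.5663 -0.2717]
 [ 0.5446 -0.2786]
 [ 0.5068 -0.1834]
 [ 0.5292 -0.1752]] [ 0.53673076 -0.2272026 ]
-68.62946084709209 0.10288802025858355
[-0.004, -0.002, 0.273] [-0.0, -0.0, 0.0]
[-0.003, -0.002, 0.273] [-0.0, -0.0, 0.0]
[-0.004, -0.003, 0.272] [-0.0, -0.0, 0.0]
[-0.003, -0.002, 0.273] [-0.0, -0.0, 0.01]
end [ 0.5368 -0.2272  0.026 ] [-179.98   -0.    -69.82]
```

Emit:
play_rows([
  {"slide": [-0.007,-0.004,0.35],"delta_rot": [0,0,0],"fingers": 1},
  {"slide": [-0.007,-0.004,0.35],"delta_rot": [0,0,0],"fingers": 0},
  {"slide": [0,0,0.25],"delta_rot": [0,0,0],"fingers": 0},
  {"slide": [0,0,0.14],"delta_rot": [0,0,0],"fingers": 0},
  {"slide": [0,0,0],"delta_rot": [0,0,0],"fingers": -1},
  {"slide": [0,0,0],"delta_rot": [0,0,0],"fingers": -1},
  {"slide": [0,0,0],"delta_rot": [0,0,0],"fingers": -1},
  {"slide": [0,0,0],"delta_rot": [0,0,0],"fingers": -1},
], squeeze=30)

```text
time_s: 9.1
tcp_pos: [0.5376, -0.2281, 0.0269]
eef_rot: [-179.9, -0.1, -69.8]
contact_force: [2.2, 1.2, 1.5]
gripper_width: 0.0234
gripper_force: 0.9
```

Emit:
play_rows([
  {"slide": [0,0,0],"delta_rot": [0,0,0],"fingers": -1},
  {"slide": [0,0,0],"delta_rot": [0,0,0],"fingers": -1},
  {"slide": [0,0,0],"delta_rot": [0,0,0],"fingers": -1},
])

```text
time_s: 9.48
tcp_pos: [0.5376, -0.2282, 0.0269]
eef_rot: [-179.9, -0.0, -69.8]
contact_force: [-0.5, 2.0, 6.2]
gripper_width: 0.0216
gripper_force: 29.8
```

Emit:
play_rows([
  {"slide": [0,0,-0.1],"delta_rot": [0,0,0],"fingers": -1},
  {"slide": [0,0,-0.25],"delta_rot": [0,0,0],"fingers": -1},
  {"slide": [0,0,-0.3],"delta_rot": [0,0,0],"fingers": -1},
  {"slide": [0,0,-0.2],"delta_rot": [0,0,0],"fingers": -1},
])

```text
time_s: 9.98
tcp_pos: [0.5368, -0.2284, 0.1561]
eef_rot: [-179.9, -0.0, -69.8]
contact_force: [-0.2, -0.5, -2.2]
gripper_width: 0.0221
gripper_force: 29.8
```

```bash
python3 -c "
from h import *
s=r.get_state();print(s['contact_force'],s['gripper_width'],s['tcp_pos'],s['eef_rot'])
plan([.58,.08,.149],1.5,16)"
```

```text
[-0.19185327 -0.51764046 -2.19771069] 0.0220611822660666 [ 0.53679697 -0.22835649  0.15606584] [-1.79938602e+02 -3.89279280e-02 -6.98402038e+01]
[-0.11, -0.06, 0.0] [-0.0, -0.0, -0.97]
[-0.11, -0.07, 0.01] [-0.0, -0.0, -0.97]
[-0.11, -0.08, -0.0] [-0.0, -0.0, -0.97]
[-0.09, -0.09, 0.0] [-0.0, -0.0, -0.97]
[-0.09, -0.09, 0.0] [-0.0, -0.0, -0.97]
[-0.09, -0.1, 0.01] [-0.0, -0.0, -0.97]
[-0.07, -0.11, 0.0] [-0.0, -0.0, -0.97]
[-0.07, -0.11, 0.0] [-0.0, -0.0, -0.97]
[-0.06, -0.11, 0.01] [-0.0, -0.0, -0.98]
[-0.04, -0.12, -0.0] [-0.0, -0.0, -0.97]
[-0.04, -0.13, 0.0] [0.0, -0.0, -0.98]
[-0.03, -0.12, 0.01] [0.0, -0.0, -0.97]
[-0.02, -0.13, -0.0] [0.0, -0.0, -0.98]
[-0.01, -0.13, 0.0] [0.0, -0.01, -0.97]
[0.0, -0.13, 0.0] [0.0, -0.0, -0.98]
[0.01, -0.13, 0.01] [0.0, -0.01, -0.97]
end [0.5795 0.0799 0.1485] [1.7999e+02 2.0000e-02 1.4800e+00]
```

Emit:
play_rows([
  {"slide": [-0.11,-0.06,0],"delta_rot": [0,0,-0.97],"fingers": -1},
  {"slide": [-0.11,-0.07,0],"delta_rot": [0,0,-0.97],"fingers": -1},
  {"slide": [-0.11,-0.08,0],"delta_rot": [0,0,-0.97],"fingers": -1},
  {"slide": [-0.09,-0.09,0],"delta_rot": [0,0,-0.97],"fingers": -1},
  {"slide": [-0.09,-0.09,0],"delta_rot": [0,0,-0.97],"fingers": -1},
  {"slide": [-0.09,-0.1,0],"delta_rot": [0,0,-0.97],"fingers": -1},
  {"slide": [-0.07,-0.11,0],"delta_rot": [0,0,-0.97],"fingers": -1},
  {"slide": [-0.07,-0.11,0],"delta_rot": [0,0,-0.97],"fingers": -1},
])

```text
time_s: 10.98
tcp_pos: [0.558, -0.0731, 0.1538]
eef_rot: [180.0, 0.0, -34.1]
contact_force: [-0.3, 0.2, -2.5]
gripper_width: 0.0216
gripper_force: 29.8
```

Emit:
play_rows([
  {"slide": [-0.06,-0.11,0],"delta_rot": [0,0,-0.98],"fingers": -1},
  {"slide": [-0.04,-0.12,0],"delta_rot": [0,0,-0.97],"fingers": -1},
  {"slide": [-0.04,-0.13,0],"delta_rot": [0,0,-0.98],"fingers": -1},
  {"slide": [-0.03,-0.12,0],"delta_rot": [0,0,-0.97],"fingers": -1},
  {"slide": [-0.02,-0.13,0],"delta_rot": [0,0,-0.98],"fingers": -1},
  {"slide": [-0.01,-0.13,0],"delta_rot": [0,0,-0.97],"fingers": -1},
  {"slide": [0,-0.13,0],"delta_rot": [0,0,-0.98],"fingers": -1},
  {"slide": [0.01,-0.13,0],"delta_rot": [0,0,-0.97],"fingers": -1},
])

```text
time_s: 11.98
tcp_pos: [0.5789, 0.0803, 0.1538]
eef_rot: [180.0, 0.1, 1.6]
contact_force: [0.3, 0.1, -1.2]
gripper_width: 0.0216
gripper_force: 29.8
```

Emit:
play_rows([
  {"slide": [0,0,0.2],"delta_rot": [0,0,0],"fingers": -1},
  {"slide": [0,0,0.3],"delta_rot": [0,0,0],"fingers": -1},
  {"slide": [0,0,0.3],"delta_rot": [0,0,0],"fingers": -1},
  {"slide": [0,0,0.06],"delta_rot": [0,0,0],"fingers": -1},
  {"slide": [0,0,0],"delta_rot": [0,0,0],"fingers": -1},
  {"slide": [0,0,0],"delta_rot": [0,0,0],"fingers": -1},
])

```text
time_s: 12.72
tcp_pos: [0.5809, 0.0805, 0.0264]
eef_rot: [-179.9, -0.2, 1.5]
contact_force: [0.2, 0.8, -2.5]
gripper_width: 0.0221
gripper_force: 29.8
```

Emit:
play_rows([
  {"slide": [0,0,0.03],"delta_rot": [0,0,0],"fingers": -1},
  {"slide": [0,0,0.016],"delta_rot": [0,0,0],"fingers": -1},
  {"slide": [0,0,0.006],"delta_rot": [0,0,0],"fingers": -1},
  {"slide": [0,0,0],"delta_rot": [0,0,0],"fingers": -1},
  {"slide": [0,0,0],"delta_rot": [0,0,0],"fingers": -1},
])

```text
time_s: 13.35
tcp_pos: [0.5801, 0.0804, 0.0188]
eef_rot: [-180.0, -0.1, 1.6]
contact_force: [-7.1, 0.8, 16.2]
gripper_width: 0.0215
gripper_force: 29.9
```

Emit:
play_rows([
  {"slide": [0,0,-0.005],"delta_rot": [0,0,0],"fingers": -1},
  {"slide": [0,0,0],"delta_rot": [0,0,0],"fingers": 1},
  {"slide": [0,0,0],"delta_rot": [0,0,0],"fingers": 1},
  {"slide": [0,0,0],"delta_rot": [0,0,0],"fingers": 1},
  {"slide": [0,0,-0.06],"delta_rot": [0,0,0],"fingers": 1},
  {"slide": [0,0,-0.06],"delta_rot": [0,0,0],"fingers": 1},
  {"slide": [0,0,0],"delta_rot": [0,0,0],"fingers": 1},
  {"slide": [0,0,0],"delta_rot": [0,0,0],"fingers": 1},
])

```text
time_s: 14.35
tcp_pos: [0.5795, 0.0801, 0.0355]
eef_rot: [-180.0, -0.0, 1.5]
contact_force: [-0.1, 0.7, -0.5]
gripper_width: 0.085
gripper_force: 0.0
```

```bash
python3 - <<'E'
from h import *
c=cap('wrist');b=cap('side');a=cap('scene');s=r.get_state();print(s['tcp_pos'],s['eef_rot'],s['gripper_width'])
cr=lambda c,x,y,ww,hh,k:cv2.resize(c['image'][y:y+hh,x:x+ww],None,fx=k,fy=k,interpolation=cv2.INTER_CUBIC)
u,v=map(int,px(a,[.58,.08,.02]));x,y=map(int,px(b,[.58,.08,.02]))
cv2.imwrite('pics/m2.png',np.vstack([cr(c,120,100,400,150,2),np.hstack([cr(a,u-66,v-50,133,100,3),cr(b,x-66,y-50,133,100,3)])[:, :800] if 0 else np.hstack([cr(a,u-50,v-37,100,74,4),cr(b,x-50,y-37,100,74,4)])]))
E
```

```text
[0.57934133 0.07996436 0.03507996] [1.79992188e+02 2.46833948e-02 1.48468507e+00] 0.08721839237935919
```

View pics/m2.png

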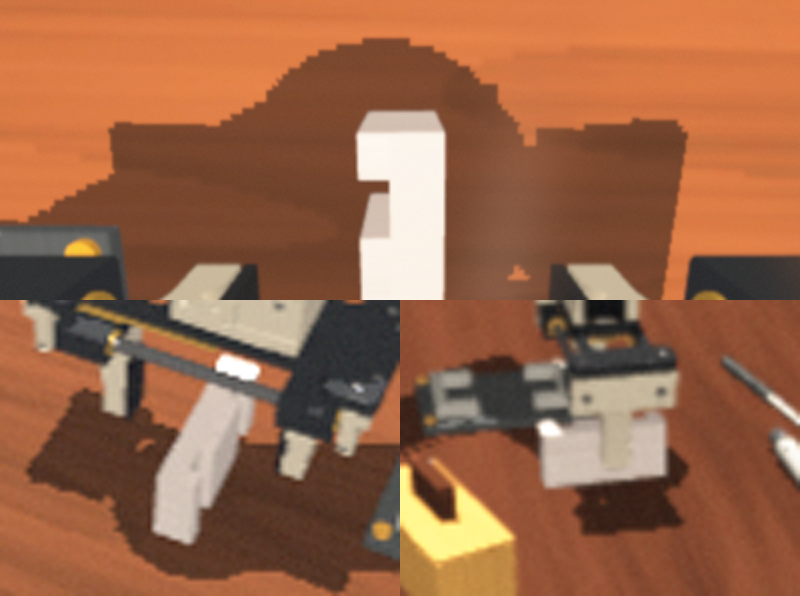

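The block stands on edge between the open fingers with its channels facing world +y. I'll push it over toward -y with the +y-side finger.

Emit:
play_rows([
  {"slide": [0,0.1,0],"delta_rot": [0,0,0],"fingers": 1},
  {"slide": [0,0.1,0],"delta_rot": [0,0,0],"fingers": 1},
  {"slide": [0,0.05,0],"delta_rot": [0,0,0],"fingers": 1},
  {"slide": [0,0.05,0],"delta_rot": [0,0,0],"fingers": 1},
  {"slide": [0,0.05,0],"delta_rot": [0,0,0],"fingers": 1},
  {"slide": [0,0.03,0],"delta_rot": [0,0,0],"fingers": 1},
  {"slide": [0,0,0],"delta_rot": [0,0,0],"fingers": 1},
])

```text
time_s: 15.38
tcp_pos: [0.581, 0.0228, 0.0353]
eef_rot: [180.0, 0.0, 1.5]
contact_force: [-1.2, 0.3, -0.5]
gripper_width: 0.0874
gripper_force: 0.0
```

```bash
python3 - <<'E'
from h import *
c=cap('wrist');b=cap('side');a=cap('scene');s=r.get_state();print(s['tcp_pos'],s['eef_rot'],s['gripper_width'],s['contact_force'])
cr=lambda c,x,y,ww,hh,k:cv2.resize(c['image'][y:y+hh,x:x+ww],None,fx=k,fy=k,interpolation=cv2.INTER_CUBIC)
u,v=map(int,px(a,[.58,.06,.02]));x,y=map(int,px(b,[.58,.06,.02]))
cv2.imwrite('pics/m3.png',np.vstack([cr(c,120,100,400,150,2),np.hstack([cr(a,u-50,v-37,100,74,4),cr(b,x-50,y-37,100,74,4)])]))
E
```

```text
[0.58109245 0.02327256 0.03532044] [ 1.79999982e+02 -4.26897252e-03  1.50422315e+00] 0.0876012446712783 [ 0.01897799  0.41395291 -0.75901386]
```

View pics/m3.png

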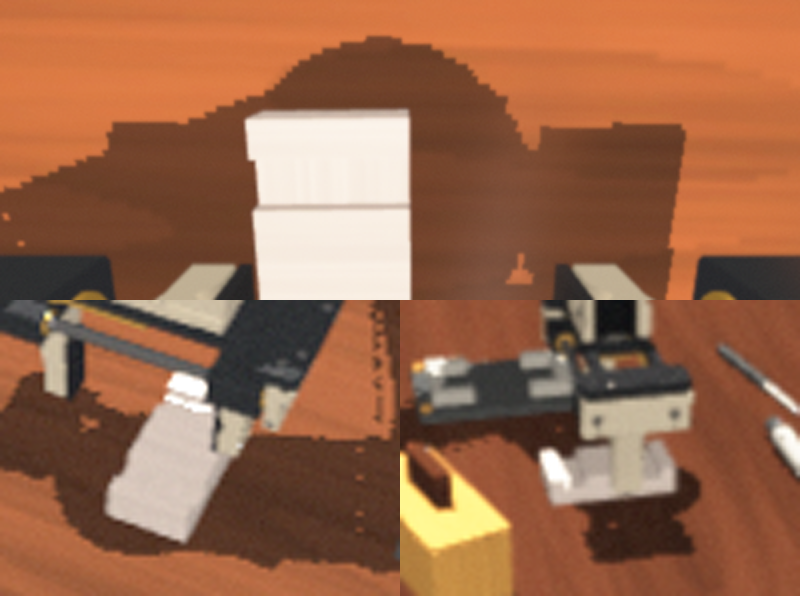

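The block now lies flat with its channels up, between the open fingers. At row 202 its top spans about u = 247 to 325.

```bash
python3 - <<'E'
from h import *
c=ld('wrist')
for u,v in[(246.5,202),(325,202),(244,160),(324.5,155),(246.5,240),(325,240)]: print(u,v,w(c,u,v,.022).round(4))
E
```

```text
246.5 202 [0.6027 0.069  0.022 ]
325 202 [0.6039 0.0208 0.022 ]
244 160 [0.6284 0.0694 0.022 ]
324.5 155 [0.6326 0.0219 0.022 ]
246.5 240 [0.5775 0.0701 0.022 ]
325 240 [0.5787 0.02   0.022 ]
```

Emit:
play_rows([
  {"slide": [0,-0.07,0],"delta_rot": [0,0,0],"fingers": 1},
  {"slide": [0,-0.075,0],"delta_rot": [0,0,0],"fingers": 1},
  {"slide": [0,0,0],"delta_rot": [0,0,0],"fingers": 1},
  {"slide": [0,0,0.12],"delta_rot": [0,0,0],"fingers": 1},
  {"slide": [0,0,0.08],"delta_rot": [0,0,0],"fingers": 1},
  {"slide": [0,0,0],"delta_rot": [0,0,0],"fingers": -1},
  {"slide": [0,0,0],"delta_rot": [0,0,0],"fingers": -1},
  {"slide": [0,0,0],"delta_rot": [0,0,0],"fingers": -1},
], squeeze=30)

```text
time_s: 16.52
tcp_pos: [0.5809, 0.0449, 0.0059]
eef_rot: [-180.0, -0.0, 1.5]
contact_force: [0.8, 0.4, 0.0]
gripper_width: 0.0627
gripper_force: 0.0
```

Emit:
play_rows([
  {"slide": [0,0,0],"delta_rot": [0,0,0],"fingers": -1},
  {"slide": [0,0,0],"delta_rot": [0,0,0],"fingers": -1},
  {"slide": [0,0,0],"delta_rot": [0,0,0],"fingers": -1},
  {"slide": [0,0,0],"delta_rot": [0,0,0],"fingers": -1},
])

```text
time_s: 17.02
tcp_pos: [0.5807, 0.0449, 0.0057]
eef_rot: [-180.0, -0.0, 1.5]
contact_force: [-1.1, -0.5, 4.4]
gripper_width: 0.0475
gripper_force: 30.0
```

Emit:
play_rows([
  {"slide": [0,0,-0.1],"delta_rot": [0,0,0],"fingers": -1},
  {"slide": [0,0,-0.3],"delta_rot": [0,0,0],"fingers": -1},
  {"slide": [0,0,-0.4],"delta_rot": [0,0,0],"fingers": -1},
  {"slide": [0,0,-0.4],"delta_rot": [0,0,0],"fingers": -1},
])

```text
time_s: 17.52
tcp_pos: [0.5798, 0.0446, 0.1875]
eef_rot: [180.0, 0.0, 1.5]
contact_force: [1.0, 0.9, -3.7]
gripper_width: 0.048
gripper_force: 30.0
```

```bash
python3 - <<'E'
from h import *
s=r.get_state();print(s['tcp_pos'],s['contact_force'],s['gripper_width'])
c=cap('wrist')
for T in([.43,.228,.2],[.45,.228,.2],[.42,.228,.18]):
    d=np.array(T)-s['tcp_pos']
    print(T,[np.round(px(c,np.array([x,y,.01])-d)) for x,y in[(.44,.178),(.44,.278),(.59,.178),(.59,.278)]])
p=s['tcp_pos'];print('block top',[np.round(px(c,p+np.array([x,y,.018]))) for x,y in[(-.05,-.024),(.05,-.024),(.05,.024)]])
plan([.43,.228,.2],1.5,None)
E
```

```text
[0.57979137 0.04461666 0.18751906] [ 1.00740427  0.89250686 -3.65820007] 0.04801322019250656
[0.43, 0.228, 0.2] [array([363., 174.]), array([280., 172.]), array([371.,  37.]), array([278.,  34.])]
[0.45, 0.228, 0.2] [array([362., 190.]), array([280., 188.]), array([370.,  57.]), array([279.,  54.])]
[0.42, 0.228, 0.18] [array([366., 169.]), array([278., 166.]), array([375.,  20.]), array([275.,  17.])]
block top [array([360., 339.]), array([372., 167.]), array([274., 164.])]
[-0.25, -0.31, -0.01] [-0.0, -0.04, 0.0]
[-0.25, -0.31, -0.0] [-0.01, -0.04, 0.01]
[-0.24, -0.32, -0.01] [-0.0, -0.03, 0.0]
[-0.25, -0.31, -0.01] [-0.01, -0.04, 0.01]
end [0.4304 0.2285 0.2005] [1.7999e+02 2.0000e-02 1.4900e+00]
```

Emit:
play_rows([
  {"slide": [-0.18,-0.2,0],"delta_rot": [0,0,0],"fingers": -1},
  {"slide": [-0.25,-0.29,0.04],"delta_rot": [0,0,0],"fingers": -1},
  {"slide": [-0.25,-0.29,0.05],"delta_rot": [0,0,0],"fingers": -1},
  {"slide": [-0.25,-0.28,0.05],"delta_rot": [0,0,0],"fingers": -1},
  {"slide": [-0.17,-0.19,0.04],"delta_rot": [0,0,0],"fingers": -1},
  {"slide": [0,0,0],"delta_rot": [0,0,0],"fingers": -1},
  {"slide": [0,0,0],"delta_rot": [0,0,0],"fingers": -1},
])

```text
time_s: 18.45
tcp_pos: [0.4106, 0.228, 0.1587]
eef_rot: [-180.0, -0.0, 1.5]
contact_force: [0.6, -0.1, -2.4]
gripper_width: 0.0478
gripper_force: 30.0
```

```bash
python3 - <<'E'
from h import *
c=cap('wrist');s=r.get_state();print(s['tcp_pos'],s['eef_rot'])
cv2.imwrite('pics/w4.png',cv2.resize(c['image'][0:200,220:420],None,fx=3,fy=3,interpolation=cv2.INTER_CUBIC))
E
```

```text
[0.4109343  0.22767406 0.15859966] [-1.79989130e+02 -1.15355856e-02  1.47786161e+00]
```

View pics/w4.png

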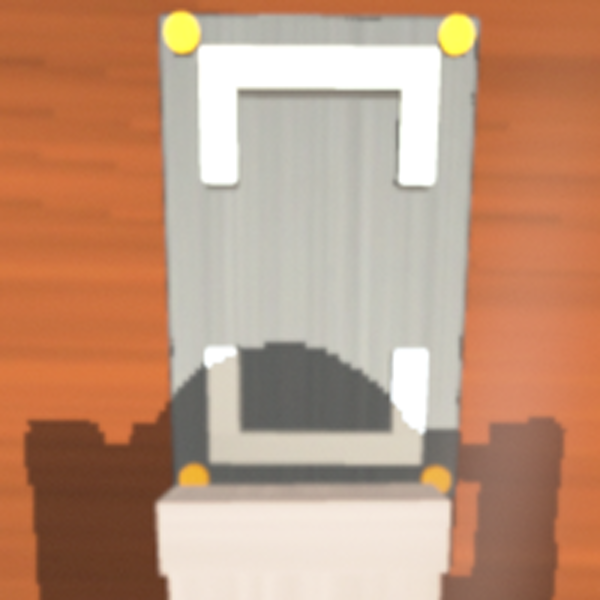

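The view shows the jig's pocket: inner wall tops at about far-left (238,89), far-right (401,89), near-left (240,432) and near-right (393,432) in the crop. The held block's far end is at rows 490-510, spanning 157-450.

```bash
python3 - <<'E'
from h import *
c=ld('wrist');s=r.get_state();p=s['tcp_pos']
g=lambda P,z:np.array([w(c,220+x/3,y/3,z)[:2] for x,y in P])
def rep(n,Q):
    print(n,Q.round(4).tolist(),'mean',Q.mean(0).round(4),'yawL',[np.degrees(np.arctan2(*(Q[i]-Q[j])[::-1])).round(2) for i,j in((0,3),(1,2))],'edges',np.linalg.norm(Q-np.roll(Q,-1,0),axis=1).round(4))
rep('inner',g([(238,89),(401,89),(393,432),(240,432)],.022))
rep('outer',g([(198,45),(441,45),(420,466),(209,466)],.022))
rep('plate',g([(160,16),(479,18),(457,487),(174,487)],.01))
B=g([(157,512),(449,504)],p[2]+.0163);print('block end',B.round(4),B.mean(0)-p[:2])
# profile of block edges in wrist image at several rows
im=c['image'];G=cv2.cvtColor(im,cv2.COLOR_BGR2GRAY).astype(int)
for v in(170,175,180,185,188):
    d=np.diff(G[v,255:390]);print(v,[(255+i+.5,int(d[i])) for i in np.argsort(-abs(d))[:4]])
E
```

```text
inner [[0.5611, 0.2517], [0.5624, 0.2024], [0.4603, 0.1994], [0.459, 0.2504]] mean [0.5107 0.226 ] yawL [np.float64(0.73), np.float64(1.69)] edges [0.0493 0.1021 0.051  0.1021]
outer [[0.5725, 0.2637], [0.5744, 0.1911], [0.4493, 0.1897], [0.4474, 0.2608]] mean [0.5109 0.2263] yawL [np.float64(1.36), np.float64(0.64)] edges [0.0727 0.1251 0.0711 0.1251]
plate [[0.5838, 0.2768], [0.5859, 0.1783], [0.441, 0.1746], [0.4384, 0.2744]] mean [0.5123 0.226 ] yawL [np.float64(0.95), np.float64(1.47)] edges [0.0985 0.1449 0.0998 0.1455]
block end [[0.4571 0.2531]
 [0.4597 0.205 ]] [0.0474367  0.00134172]
170 [(np.float64(271.5), 72), (np.float64(369.5), -64), (np.float64(272.5), 41), (np.float64(270.5), 36)]
175 [(np.float64(271.5), 67), (np.float64(369.5), -61), (np.float64(272.5), 53), (np.float64(270.5), 27)]
180 [(np.float64(272.5), 73), (np.float64(271.5), 59), (np.float64(369.5), -50), (np.float64(368.5), -27)]
185 [(np.float64(272.5), 78), (np.float64(271.5), 52), (np.float64(368.5), -43), (np.float64(369.5), -39)]
188 [(np.float64(272.5), 75), (np.float64(368.5), -41), (np.float64(271.5), 39), (np.float64(369.5), -37)]
```

```bash
python3 - <<'E'
from h import *
c=ld('wrist');s=r.get_state();p=s['tcp_pos']
print(w(c,220+303/3,488/3,p[2]-.0057)-p, w(c,220+303/3,508/3,p[2]+.0163)-p)
plan([.5118,.2262,.038],1.2,None,3)
E
```

```text
[ 0.04774202  0.00137212 -0.0057    ] [0.04743844 0.00130971 0.0163    ]
[0.224, 0.009, 0.268] [-0.0, -0.0, 0.02]
[0.224, 0.009, 0.268] [-0.0, -0.0, 0.02]
[0.224, 0.008, 0.268] [-0.0, -0.0, 0.02]
end [0.5118 0.2262 0.038 ] [-1.7999e+02 -1.0000e-02  1.2000e+00]
```

Emit:
play_rows([
  {"slide": [0.18,0.009,0.1],"delta_rot": [0,0,0.02],"fingers": -1},
  {"slide": [0.25,0.009,0.25],"delta_rot": [0,0,0.02],"fingers": -1},
  {"slide": [0.25,0.008,0.28],"delta_rot": [0,0,0.02],"fingers": -1},
  {"slide": [0,0,0.2],"delta_rot": [0,0,0],"fingers": -1},
  {"slide": [0,0,0],"delta_rot": [0,0,0],"fingers": -1},
  {"slide": [0,0,0],"delta_rot": [0,0,0],"fingers": -1},
])

```text
time_s: 19.25
tcp_pos: [0.5135, 0.2264, 0.0349]
eef_rot: [-180.0, -0.1, 1.2]
contact_force: [0.1, -0.3, -2.6]
gripper_width: 0.0476
gripper_force: 30.0
```

```bash
python3 - <<'E'
from h import *
c=cap('wrist');b=cap('side');a=cap('scene');s=r.get_state();print(s['tcp_pos'],s['eef_rot'],s['contact_force'])
cr=lambda c,x,y,ww,hh,k:cv2.resize(c['image'][y:y+hh,x:x+ww],None,fx=k,fy=k,interpolation=cv2.INTER_CUBIC)
cv2.imwrite('pics/m5.png',np.vstack([cr(c,220,110,200,75,4),np.hstack([cr(a,380,218,100,74,4),cr(b,245,145,100,74,4)])]))
E
```

```text
[0.51344249 0.22720655 0.03564606] [-1.79890286e+02 -1.35719691e-01  1.23700034e+00] [-0.57876978  0.39928609 -3.08893555]
```

View pics/m5.png

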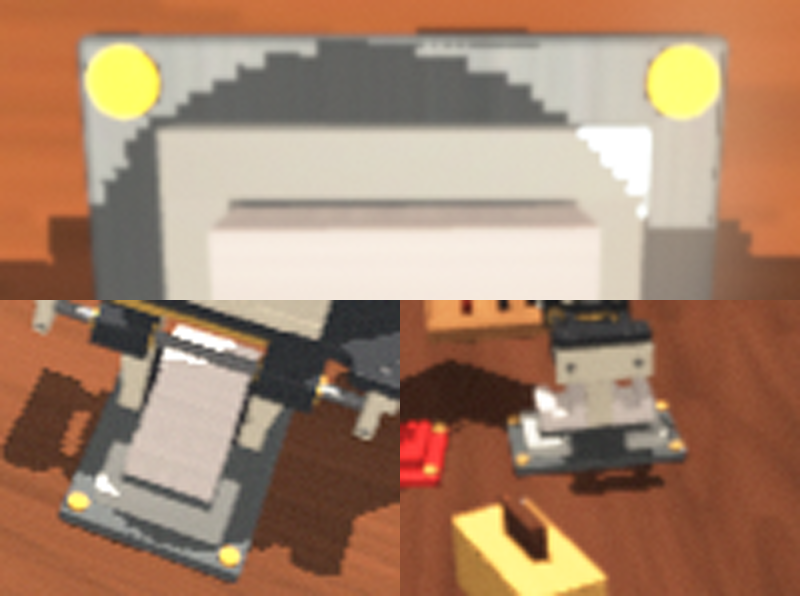

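Laterally the block is centred on the jig (block mid ~404, wall mid ~404.5 in the crop). The far wall's inner edge is at row ~202 and the block's bottom end edge at ~207.

```bash
python3 - <<'E'
from h import *
c=ld('wrist');p=r.get_state()['tcp_pos']
for n,x,v,z in[('wall in',404,202,.022),('wall out',404.5,127,.022),('plate',403.5,38,.01),('blk bot',403.5,207,p[2]-.0057),('blk top',405,227,p[2]+.0163)]:
    print(n,w(c,220+x/4,110+v/4,z).round(4))
E
```

```text
wall in [0.5619 0.2272 0.022 ]
wall out [0.5728 0.2273 0.022 ]
plate [0.5853 0.2277 0.01  ]
blk bot [0.5622 0.2272 0.0299]
blk top [0.5626 0.227  0.0519]
```

Emit:
play_rows([
  {"slide": [-0.0115,0,0.03],"delta_rot": [0,0,0],"fingers": -1},
  {"slide": [0,0,0.03],"delta_rot": [0,0,0],"fingers": -1},
  {"slide": [0,0,0.02],"delta_rot": [0,0,0],"fingers": -1},
  {"slide": [0,0,0.013],"delta_rot": [0,0,0],"fingers": -1},
  {"slide": [0,0,0],"delta_rot": [0,0,0],"fingers": -1},
])

```text
time_s: 20.02
tcp_pos: [0.5109, 0.2264, 0.0196]
eef_rot: [180.0, 0.0, 1.2]
contact_force: [-0.8, -0.1, -2.7]
gripper_width: 0.0477
gripper_force: 30.0
```

Emit:
play_rows([
  {"slide": [0,0,0.013],"delta_rot": [0,0,0],"fingers": -1},
  {"slide": [0,0,0.01],"delta_rot": [0,0,0],"fingers": -1},
  {"slide": [0,0,0.003],"delta_rot": [0,0,0],"fingers": -1},
  {"slide": [0,0,0],"delta_rot": [0,0,0],"fingers": -1},
])

```text
time_s: 20.52
tcp_pos: [0.511, 0.2265, 0.0159]
eef_rot: [180.0, 0.0, 1.2]
contact_force: [-0.3, 0.5, -3.6]
gripper_width: 0.0476
gripper_force: 30.0
```

Emit:
play_rows([
  {"slide": [0,0,0.004],"delta_rot": [0,0,0],"fingers": -1},
  {"slide": [0,0,0.003],"delta_rot": [0,0,0],"fingers": -1},
  {"slide": [0,0,0],"delta_rot": [0,0,0],"fingers": -1},
])

```text
time_s: 20.9
tcp_pos: [0.5111, 0.2265, 0.0156]
eef_rot: [-180.0, -0.0, 1.2]
contact_force: [-2.6, -1.9, 5.8]
gripper_width: 0.0476
gripper_force: 30.0
```

Contact with the pocket floor at the expected height. Now release: first a partial opening within the wall gaps, then up.

Emit:
play_rows([
  {"slide": [0,0,0],"delta_rot": [0,0,0],"fingers": 1},
  {"slide": [0,0,0],"delta_rot": [0,0,0],"fingers": 1},
  {"slide": [0,0,0],"delta_rot": [0,0,0],"fingers": 1},
  {"slide": [0,0,0],"delta_rot": [0,0,0],"fingers": 1},
  {"slide": [0,0,-0.1],"delta_rot": [0,0,0],"fingers": 1},
  {"slide": [0,0,-0.35],"delta_rot": [0,0,0],"fingers": 1},
  {"slide": [-0.2,0,-0.35],"delta_rot": [0,0,0],"fingers": 1},
  {"slide": [-0.3,0,-0.2],"delta_rot": [0,0,0],"fingers": 1},
])

```text
time_s: 21.9
tcp_pos: [0.4367, 0.2257, 0.1684]
eef_rot: [-179.8, -0.2, 1.2]
contact_force: [-1.1, 1.1, 0.7]
gripper_width: 0.0875
gripper_force: 0.0
```

Emit:
play_rows([
  {"slide": [0,0,0],"delta_rot": [0,0,0],"fingers": 1},
  {"slide": [0,0,0],"delta_rot": [0,0,0],"fingers": 1},
  {"slide": [0,0,0],"delta_rot": [0,0,0],"fingers": 1},
])

```text
time_s: 22.28
tcp_pos: [0.4363, 0.2247, 0.1643]
eef_rot: [179.9, 0.1, 1.2]
contact_force: [0.0, -0.1, -0.9]
gripper_width: 0.0879
gripper_force: 0.0
```

```bash
python3 - <<'E'
from h import *
c=cap('wrist');b=cap('side');a=cap('scene');s=r.get_state();print(s['tcp_pos'],s['eef_rot'],s['contact_force'])
cr=lambda c,x,y,ww,hh,k:cv2.resize(c['image'][y:y+hh,x:x+ww],None,fx=k,fy=k,interpolation=cv2.INTER_CUBIC)
cv2.imwrite('pics/m6.png',np.hstack([cr(c,230,20,190,190,3),np.vstack([cr(a,380,218,100,120,2),cr(b,180,120,200,150,1),cr(b,245,145,100,75,2)])]) if 0 else np.hstack([cr(c,230,20,190,190,3),cv2.resize(np.vstack([a['image'][218:293,380:480],b['image'][145:220,245:345]]),(220,330)) if 0 else cv2.copyMakeBorder(cr(b,190,160,110,150,2),0,270,0,0,0)]))
E
```

```text
[0.43622168 0.22454025 0.16397468] [1.79909678e+02 7.64018572e-02 1.17463460e+00] [ 0.29530919  0.14618527 -0.46029784]
```

View pics/m6.png

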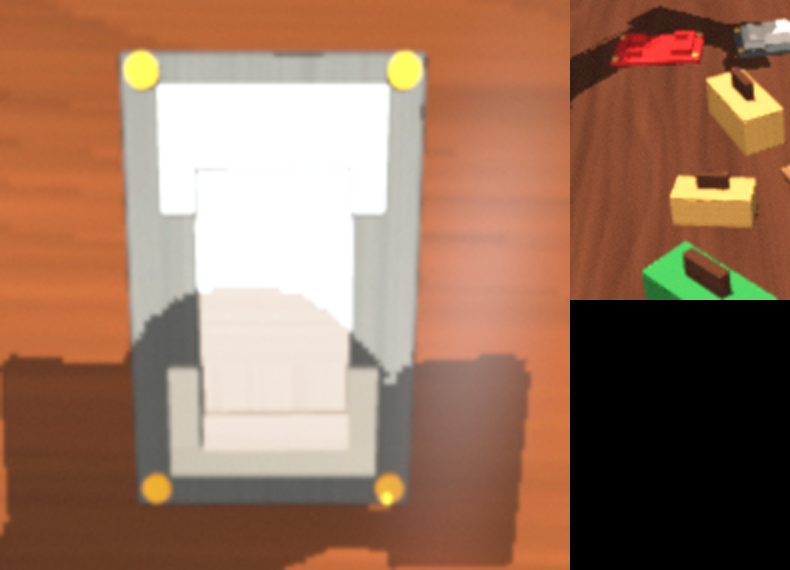

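The block sits in the pocket with its top level with the walls, square with an even gap, channels up. The cover stands upright on the counter. Handing in.

```bash
python3 -c "
from plant import r
print(r.close_job())"
```

```text
the job is handed in; nothing more can be done
None
```

The job is handed in, at about 22 s of the 56 s limit, but `close_job` returned no verdict. In the last camera views the cover stands upright on the bare counter and the block lies channels up, level and square in the steel jig's pocket; I sent no moves toward the micrometer, scribe or shellac stick, though I took no final picture of them.

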